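Close the pressure cooker: yoke under its lugs, knob down to the first slip

ROBOT

A 7-joint arm with a two-finger parallel gripper is mounted at the origin on the work surface. World frame = base frame: x ahead of the robot, y to its left, z up, the work surface at z = 0. Lengths are in m, angles in rad, forces in N, time in s.
With the tool pointing down it reaches from about 0.35 to 0.9 m from the base axis. Payload 8.1 kg.
Tool frame: the origin (TCP) lies between the finger pads; the fingertips stand ahead of it and the grasp point (between the pads) is the TCP (arm.nose_length is the z of the fingertips in the tool frame, in m); z points along the fingers, y is the line along which they close (so a half turn about z gives the same grasp; the last joint's range is limited). The gripper opens to 92 mm and grips with 3 to 60 N. Pads are 19 mm wide; open, the fingers measure 130 mm over their backs; the gripper's body (75 mm by 190 mm) begins 47 mm behind the grasp point.
Start: joints at [1.135, 0.434, 0.025, 1.573, -0.012, 1.134, -0.075], TCP at [0.204, -0.591, 0.246] pointing down, gripper open.
Joint ranges: [-2.62, 2.62], [-0.44, 2.09], [-1.27, 1.32], [0.08, 2.57], [-1.32, 4.46], [0.12, 2], [-2.74, 2.74]. Speed limits (rad/s): [2.22, 2.22, 3.01, 3.01, 3.14, 3.14, 3.14].

INTERFACE

Orientations are given as a rotation vector (axis times angle).
In Python, from cell import sensors, optics, arm gives the robot as it stands.
- The arm moves only by the tool arm_command, never from a script. Its argument "deltas" is one flat list of numbers, 7 for each row, row after row: the turn, a rotation vector about the world's x, y, z as a fraction of full scale, then the shift along the world's x, y, z as a fraction of full scale, then the finger opening in mm, from 0 to 91.8. In form: [wx, wy, wz, dx, dy, dz, fingers, wx, wy, wz, dx, dy, dz, fingers, ...]. A call has 1 to 20 rows; each row is the pose to reach, as a shift and turn from the pose commanded when the call began; what a row does not reach only later rows make up. Full scale, the value 1, is 1 m for a shift and 90 degrees for a turn. A row lasts 1/10 s, in which the tool goes at most 50 mm and 8.59 degrees, less where a joint would pass 70% of its speed; a pose out of reach is approached as far as the arm can. A call with a number of a shift or a turn outside -1 to 1 is refused whole. A call with a gripper value outside its range is refused whole. The fingers move at their own pace and stop on an object; "force" is the grip in N (left out, the last holds). Time passes only in rows, so rows that repeat a pose let the fingers close. It gives the time, the measured TCP pose, the force, the opening and the grip force at its end, in the units of the state.
- sensors.observe(): the state, without advancing time (a new reading comes with each control period).
- optics.get_image(name): name is "scene" or "top" or "wrist"; returns the picture (400x640x3 uint8, blue, green, red); there is no depth.
- optics.calibration(name): a dict with "camera_matrix" (3x3 intrinsics, pixels), "D" ([k1, k2, p1, p2, k3] as OpenCV has them; the pictures are not rectified), "rvec" (rotation vector, rad) and "tvec" (3), from world to camera coordinates, as OpenCV has them. Camera axes: x right, y down, z forward; pixel columns grow to the right and rows downward; lengths in m; the calibration is good to about 2 mm. A picture is of the moment at which its call begins: read the wrist's pose just before it. calibration takes no time and is no camera call; for the wrist camera it gives the pose at the moment of the call.
- arm.sign_off(): hands the job in; it is judged then, once.
The state is a dict: "clock": time; "joints": joint angles; "dq": joint speeds; "joint_efforts": joint torques, N m; "position": TCP position; "ee_rot": TCP orientation; "force": force on the tool from outside, world axes, zero at the start; "ft_torque": the same for the moment, N m; "width": opening from 0.0 (shut) to 1.0 (fully open); "gripper_force": force on a finger pad.
Only numpy, scipy, OpenCV 4.12 (cv2) and the standard library are available. Lean on these libraries where they do the work, as an engineer would, in place of code of your own. Each camera call takes 0.05 s, during which the arm holds its last target. There are 200 camera calls.

TASK

Close the pressure cooker ready for the hob: swing the steel yoke clockwise (seen from above) until it is fully home under both lugs, then screw the thumb knob on top down, clockwise, until its slip clutch first gives, and stop right there, within a tenth of a turn after the knob begins to slip on its collar. Do not shove the cooker about, do not back the knob off again, leave the valve weight, bowl, jar and spatula alone, and let go at the end.

Things in the scene. Friction and masses are not known exactly. Their poses are not given: they have to be found in the camera images.
- cooker: Filled steel pressure cooker, 4 to 5 kg, standing loose on the worktop (begins to slide at 20 to 35 N sideways). Origin: centre of its underside, z up, lugs at +x and -x. Pot 216 mm diameter; domed lid on it, 124 mm high at its edge, 134 mm at 78 mm from the axis, 139 mm at the middle. Black loop handles at +y and -y, out to 145 mm from the axis, 67 to 91 mm high.
- lug (a point): Middle of the top of one of the pot's two steel lugs, 120 mm from the axis at the cooker's +x (its twin is opposite). Each is 40 mm wide, 6 mm thick, and reaches out to 132 mm from the axis, 106 to 112 mm above the worktop.
- vent (a point): Top of the thin vent stem on the lid (8 mm thick), 155 mm above the worktop, 70 mm from the axis, 46 degrees clockwise of the cooker's +x. Opposite it is a red safety plug 144 mm high.
- yoke: Steel yoke: straight bar across the lid, 276 mm long (its x), 26 mm wide, 14 mm high, ends bent down into hooks. Origin: middle of the bar, on the cooker's axis; its top is 160 mm up when the screw is slack, up to 6 mm more when tight. It starts 0.5 to 0.95 rad anticlockwise of the lugs; home is its x along the cooker's x, against a stop, hooks under the lugs. Swing it in while the screw is slack.
- yoke_arm (a point): Point on the top of the yoke bar, 90 mm from the cooker's axis at the yoke's +x; the bar's other half is alike. Here 2 to 3 N sideways swings the yoke (friction about 0.2 N m); it stays where it is left. Either half may be pushed or pinched.
- knob: Black two-winged thumb knob on the cooker's axis. Origin: centre of the grip, 197 mm up. The wing is a bar 64 mm long (its x), 20 mm thick, 184 to 210 mm up, on a neck 26 mm thick; a red dot marks its +x end. It keeps its height. Clockwise from above tightens: a take-up of about 1.2 to 2.8 rad, different each time, until the hooks meet the lugs, then it gets stiffer. It may be let go and taken again.
- collar (a point): Centre of the top of the steel collar under the knob (74 mm diameter, 178 mm up; this point does not turn). Collar and screw turn as one; the knob drives them through the slip clutch. A red nib on the rim, 35 mm from the axis, starts right beneath the knob's red-dot end; while the clutch slips, collar and nib stand still and the knob runs ahead of the nib, clockwise.
- screw_foot (a point): Foot of the screw, on the axis at the lid's middle, 139 mm up (does not turn). Thread friction is 0.36 N m either way: the torque needed in the take-up. Once the hooks meet the lugs it climbs steadily over about 0.6 rad to 0.7 N m, where the clutch slips and it climbs no more. 1 rad of screw lifts the yoke 1.9 mm. Let go, the screw holds its place and its pull.
- valve: Bystander: dark steel valve weight, 38 mm diameter, 42 mm high. Origin: centre of its underside.
- bowl: Bystander: small steel bowl, 140 mm across, 65 mm high. Origin: centre of its underside.
- jar: Bystander: amber glass jar with a brass lid, 68 mm diameter, 95 mm high. Origin: centre of its underside.
- spatula: Bystander: spatula lying on the worktop, about 0.3 m long, flat. Origin on its handle; blade towards its +x.

How it is judged:
By the outcome, as a careful person would: the job done as asked, in the order asked, and still so for the second after the job is handed in, with the robot touching nothing.
It also fails if it takes over 72 s, if anything falls off the work surface, if the arm or the gripper's body presses on something with over 40 N, if the wrist force passes 120 N, or if a joint passes its speed limit or range.

## Working session

There is one attempt and no reset: what is moved stays moved. The work goes in short steps, Python scripts to look and compute and a tool call to move; the robot and the scene stay as the last step left them, time stands still between calls to the robot, and variables do not carry over. Pictures are saved under pics/ and viewed, at most 10 in all, crops included, and the job is handed in when it is done.

Besides the shell and the picture viewer there is one more tool, called after "Call:" as a command line: name --argument value ..., lists and objects as JSON in quotes. arm_command: Moves the arm, as the interface text tells. Its arguments: {"type":"object","properties":{"deltas":{"type":"array","items":{"type":"number"}},"force":{"type":"number"}},"required":["deltas"]}

```bash
mkdir -p pics; ls
python3 - <<'E'
from cell import sensors, optics, arm
import cv2
print(sensors.observe()); print(arm.nose_length)
for n in("scene","top"):
    cv2.imwrite(f"pics/{n}0.png",optics.get_image(n)); c=optics.calibration(n); print(n,c)
E
```

```text
pics
{'clock': 0.0, 'joints': array([ 1.13537651,  0.43522593,  0.02498752,  1.57410536, -0.01160383,
        1.1339666 , -0.07505142]), 'dq': array([ 0.00168582,  0.00017493,  0.00046385, -0.00036481,  0.00060976,
       -0.00042555, -0.00053444]), 'joint_efforts': array([-7.87079480e-04, -6.67848659e+01,  9.84308347e-01, -3.14468479e+01,
       -6.07571541e-02,  4.27750975e-02,  2.44200037e-04]), 'position': array([ 0.20397974, -0.59027323,  0.24494008]), 'ee_rot': array([-3.09671622e+00, -5.20076859e-01,  6.27861113e-04]), 'force': array([ 0.78422389, -1.01799455, -0.29559704]), 'ft_torque': array([-0.00153363,  0.00597908,  0.02559538]), 'gripper_force': 0.0, 'width': 1.0008466655184076}
0.019
scene {'camera_matrix': array([[440.34421976,   0.        , 325.75535233],
       [  0.        , 440.34421976, 207.86760656],
       [  0.        ,   0.        ,   1.        ]]), 'D': array([-0.10658721,  0.        ,  0.        ,  0.        ,  0.        ]), 'rvec': array([ 2.2138959 ,  0.833068  , -0.35208732]), 'tvec': array([-0.45516051, -0.11413715,  1.50804919])}
top {'camera_matrix': array([[365.63090898,   0.        , 324.85136373],
       [  0.        , 365.63090898, 208.09187338],
       [  0.        ,   0.        ,   1.        ]]), 'D': array([-0.01243676,  0.        ,  0.        ,  0.        ,  0.        ]), 'rvec': array([ 2.16097442, -2.16346861,  0.15869884]), 'tvec': array([0.03787588, 0.5428657 , 1.15513483])}
```

View pics/top0.png

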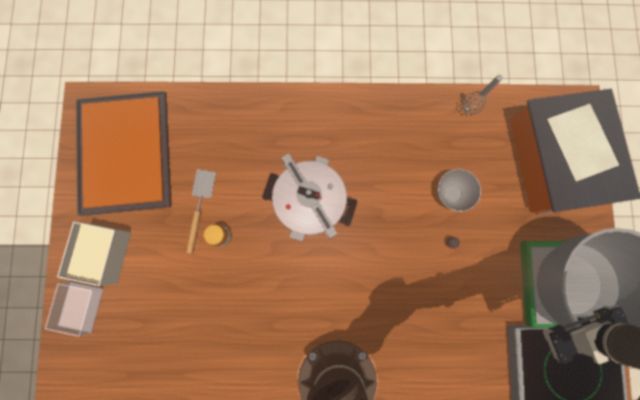

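View pics/scene0.png

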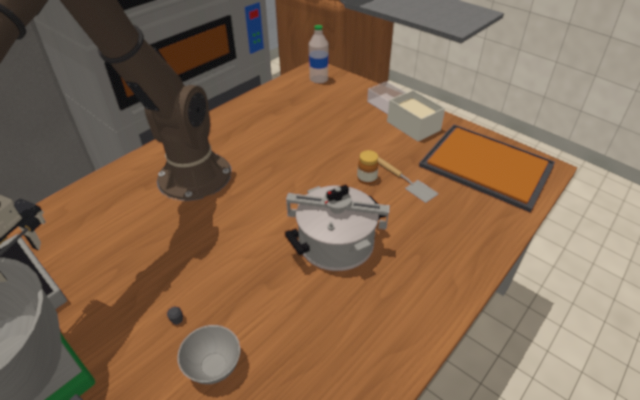

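Top picture: cooker at about (310,198), yoke ends at (287,158) and (333,233), lugs at (321,160) and (297,236), handles at (270,187) and (349,210). The scene view agrees: the bystanders (valve, bowl, jar, spatula) are well clear of the cooker.

```bash
cat > h.py <<'E'
import numpy as np, cv2
from scipy.spatial.transform import Rotation as R
from cell import sensors, optics, arm
def proj(c,P):
    return cv2.projectPoints(np.float64(P).reshape(-1,3),c["rvec"],c["tvec"],c["camera_matrix"],c["D"])[0].reshape(-1,2)
def unproj(c,uv,z):
    uv=np.float64(uv).reshape(-1,2); z=np.broadcast_to(z,len(uv))
    n=cv2.undistortPoints(uv.reshape(-1,1,2),c["camera_matrix"],c["D"]).reshape(-1,2)
    M=cv2.Rodrigues(np.float64(c["rvec"]))[0]; o=-M.T@c["tvec"].ravel()
    d=np.c_[n,np.ones(len(n))]@M
    return o+d*((z-o[2])/d[:,2])[:,None]
E
python3 - <<'E'
from h import *
c=optics.calibration("top")
im=cv2.imread("pics/top0.png")
cv2.imwrite("pics/top0c.png",cv2.resize(im[145:250,255:365],None,fx=5,fy=5,interpolation=cv2.INTER_CUBIC))
P=unproj(c,[(287,158),(333,233),(321,160),(297,236),(270,187),(349,210)],[.16,.16,.112,.112,.091,.091])
print(P.round(3)); print((P[0::2]+P[1::2])/2)
for a,b in((0,1),(2,3),(4,5)): d=P[b]-P[a]; print(np.linalg.norm(d),np.degrees(np.arctan2(d[1],d[0])))
E
```

```text
[[ 0.676  0.151  0.16 ]
 [ 0.454  0.016  0.16 ]
 [ 0.683  0.05   0.112]
 [ 0.448  0.123  0.112]
 [ 0.602  0.209  0.091]
 [ 0.53  -0.037  0.091]]
[[0.56509139 0.08354731 0.16      ]
 [0.56558389 0.08636308 0.112     ]
 [0.56576186 0.08617407 0.091     ]]
0.25977695020786246 -148.68545609950425
0.2457097579528042 162.85951697428808
0.2561301879187033 -106.38968910304517
```

View pics/top0c.png

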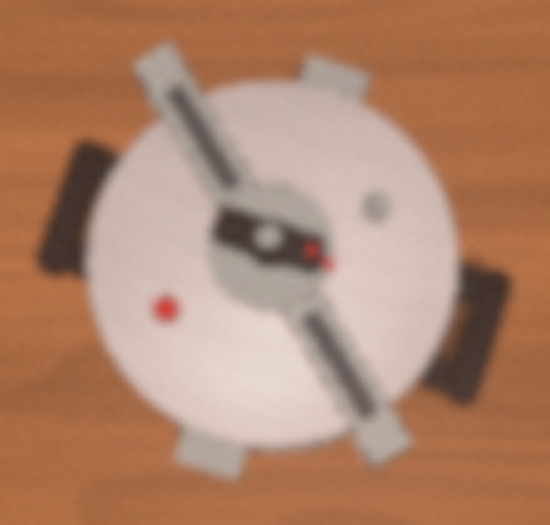

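Crop: vent at crop (375,207) and plug at (166,309), so the cooker's +x lug is the upper one, at about -17° yaw. The yoke is at about +31° (0.84 rad to swing). The knob's dot is at (312,250), giving a knob x of about -107°, and the nib sits below the dot.

I'll fly over for a wrist view.

Call:
arm_command --deltas '[0, 0, 0.14, 0.04, 0.08, 0.05, 91, 0, 0, 0.14, 0.12, 0.24, 0.15, 91, 0, 0, 0.14, 0.26, 0.5, 0.17, 91, 0, 0, 0.14, 0.28, 0.63, 0.17, 91, 0, 0, 0.14, 0.28, 0.63, 0.17, 91, 0, 0, 0.14, 0.28, 0.63, 0.17, 91, 0, 0, 0.14, 0.28, 0.63, 0.17, 91, 0, 0, 0.14, 0.28, 0.63, 0.17, 91, 0, 0, 0.14, 0.28, 0.63, 0.17, 91, 0, 0, 0.14, 0.28, 0.63, 0.17, 91, 0, 0, 0.14, 0.28, 0.63, 0.17, 91, 0, 0, 0.14, 0.28, 0.63, 0.17, 91, 0, 0, 0.14, 0.28, 0.63, 0.17, 91, 0, 0, 0.14, 0.28, 0.63, 0.17, 91, 0, 0, 0.14, 0.28, 0.63, 0.17, 91, 0, 0, 0.14, 0.28, 0.63, 0.17, 91, 0, 0, 0.14, 0.28, 0.63, 0.17, 91, 0, 0, 0.14, 0.28, 0.63, 0.17, 91]'

```text
clock: 1.9
position: [0.4838, 0.0377, 0.4153]
ee_rot: [3.023, 0.854, -0.002]
force: [-1.0, -0.1, -0.5]
width: 0.991
gripper_force: 0.0
```

```bash
cat >> h.py <<'E'
def state():
    s=sensors.observe(); M=R.from_rotvec(s["ee_rot"]).as_matrix()
    print("t %.2f pos %s yawY %.2f tilt %.2f F %s T %s w %.1f gf %.1f j7 %.2f"%(s["clock"],s["position"].round(4),np.degrees(np.arctan2(M[1,1],M[0,1])),np.degrees(np.arccos(-M[2,2])),s["force"].round(2),s["ft_torque"].round(3),s["width"]*91.8,s["gripper_force"],s["joints"][6])); return s
E
python3 - <<'E'
from h import *
s=state(); c=optics.calibration("wrist"); im=optics.get_image("wrist"); cv2.imwrite("pics/w1.png",im)
M=cv2.Rodrigues(c["rvec"])[0]; o=-M.T@c["tvec"]; Rt=R.from_rotvec(s["ee_rot"]).as_matrix()
print("cam",o, "in tool",Rt.T@(o-s["position"]), "axis",M[2], s["joints"])
E
```

```text
t 1.90 pos [0.4838 0.0377 0.4153] yawY -58.46 tilt 0.07 F [-1.02 -0.06 -0.49] T [-0.041  0.021 -0.092] w 90.9 gf 0.0 j7 -1.29
cam [0.54138558 0.07168522 0.55375271] in tool [ 0.06674286  0.00116777 -0.13851786] axis [-0.21304672 -0.13203877 -0.96807895] [ 0.28806996  0.15281016 -0.55328863  1.57022754  0.08136008  1.44258075
 -1.29090733]
```

View pics/w1.png

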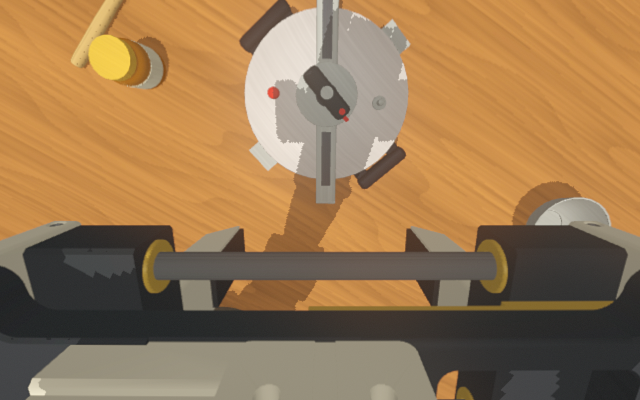

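Wrist view: knob hub at (326,93), near yoke end at (325,203), plug at (273,93), vent top at (379,102), red dot near (342,112), nib near (346,119). The bar runs nearly straight up the picture, so the tool is aligned with it.

Run:
```python
from h import *
c=optics.calibration("wrist"); im=cv2.imread("pics/w1.png")
hsv=cv2.cvtColor(im,cv2.COLOR_BGR2HSV)
red=((hsv[...,0]<6)|(hsv[...,0]>174))&(hsv[...,1]>150)&(hsv[...,2]>90)
n,l,st,ce=cv2.connectedComponentsWithStats(red.astype(np.uint8))
for i in range(1,n):
    if st[i,4]>3 and ce[i,1]<200: print(ce[i].round(1),st[i,4])
# row scan of near bar
for r in(180,190,200): print(r,im[r,305:346].mean(1).astype(int))
P=unproj(c,[(326,93),(325,203),(273,93),(379,102),(327.5,0)],[.21,.16,.144,.155,.16]); print(P.round(4))
d=P[3]-P[2]; print("plug-vent mid",(P[2]+P[3])[:2]/2,np.linalg.norm(d[:2]),"cooker yaw",np.degrees(np.arctan2(d[1],d[0]))+46)
d=P[4]-P[1]; print("yoke yaw",np.degrees(np.arctan2(d[1],d[0])), np.linalg.norm(P[1]-P[0]+[0,0,.05]))
```

```text
[272.6  92.3] 87
[341.6 111.3] 27
[345.3 118.3] 16
180 [110 109 108 109 107 108 109 108 107 106 110 134 142 142 142 144 112  93
  91  90  89  90  88  87  91 127 142 140 139 135 112 104 106 108 111 110
 111 110 109 107 106]
190 [106 105 104 103 103 104 107 108 108 108 111 134 141 141 140 142 143 141
 140 141 141 140 140 144 143 142 143 138 138 134 110 102 105 107 108 108
 107 107 107 106 106]
200 [105 106 107 105 105 105 105 103 103 103 106 133 140 140 139 141 141 139
 139 139 138 137 139 141 142 142 140 136 136 133 113 105 107 106 104 104
 101 104 136 141 141]
[[0.5686 0.0859 0.21  ]
 [0.4509 0.015  0.16  ]
 [0.5381 0.1473 0.144 ]
 [0.5989 0.0251 0.155 ]
 [0.6609 0.1401 0.16  ]]
plug-vent mid [0.56850477 0.08621182] 0.13648547860863008 cooker yaw -17.51099900757525
yoke yaw 30.784120473344135 0.1374550543142289
```

Call:
arm_command --deltas '[0, 0, 0, 0.007, 0.002, -0.05, 60, 0, 0, 0, 0.007, 0.002, -0.1, 60, 0, 0, 0, 0.007, 0.002, -0.15, 60, 0, 0, 0, 0.007, 0.002, -0.2, 60, 0, 0, 0, 0.007, 0.002, -0.235, 60, 0, 0, 0, 0.007, 0.002, -0.245, 60, 0, 0, 0, 0.007, 0.002, -0.245, 60, 0, 0, 0, 0.007, 0.002, -0.245, 20, 0, 0, 0, 0.007, 0.002, -0.245, 20, 0, 0, 0, 0.007, 0.002, -0.245, 20, 0, 0, 0, 0.007, 0.002, -0.245, 20, 0, 0, 0, 0.007, 0.002, -0.245, 20]' --force 6

```text
clock: 3.15
position: [0.4915, 0.0412, 0.1713]
ee_rot: [3.022, 0.857, 0.002]
force: [1.2, -1.0, 0.6]
width: 0.282
gripper_force: 6.0
```

Run:
```python
from h import *
s=state(); ax=np.array([.5685,.086]); v=s["position"][:2]-ax
print("r",np.linalg.norm(v),"ang",np.degrees(np.arctan2(v[1],v[0]))+180)
# relative shifts for clockwise swing about axis
for a in (5,10,15,20,25,30,35,40,42,44,46,48,49,50):
    t=-np.radians(a); w=R.from_euler('z',t).as_matrix()[:2,:2]@v-v; print(a,round(-a/90,4),w.round(4))
```

```text
t 3.15 pos [0.4915 0.0412 0.1713] yawY -58.35 tilt 0.06 F [ 1.18 -0.99  0.62] T [-0.14  -0.283 -0.085] w 25.9 gf 6.0 j7 -1.44
r 0.089093864209457 ang 30.17385436848275
5 -0.0556 [-0.0036  0.0069]
10 -0.1111 [-0.0066  0.0141]
15 -0.1667 [-0.009   0.0215]
20 -0.2222 [-0.0107  0.029 ]
25 -0.2778 [-0.0117  0.0367]
30 -0.3333 [-0.0121  0.0445]
35 -0.3889 [-0.0118  0.0523]
40 -0.4444 [-0.0108  0.06  ]
42 -0.4667 [-0.0102  0.063 ]
44 -0.4889 [-0.0095  0.0661]
46 -0.5111 [-0.0087  0.0691]
48 -0.5333 [-0.0078  0.0721]
49 -0.5444 [-0.0073  0.0735]
50 -0.5556 [-0.0068  0.075 ]
```

Call:
arm_command --deltas '[0, 0, -0.0556, -0.0036, 0.0069, 0, 20, 0, 0, -0.1111, -0.0066, 0.0141, 0, 20, 0, 0, -0.1667, -0.009, 0.0215, 0, 20, 0, 0, -0.2222, -0.0107, 0.029, 0, 20, 0, 0, -0.2778, -0.0117, 0.0367, 0, 20, 0, 0, -0.3333, -0.0121, 0.0445, 0, 20, 0, 0, -0.3889, -0.0118, 0.0523, 0, 20, 0, 0, -0.4444, -0.0108, 0.06, 0, 20, 0, 0, -0.4889, -0.0095, 0.0661, 0, 20, 0, 0, -0.4889, -0.0095, 0.0661, 0, 20, 0, 0, -0.4889, -0.0095, 0.0661, 0, 20]'

```text
clock: 4.25
position: [0.4814, 0.1077, 0.1708]
ee_rot: [-3.124, 0.334, 0.001]
force: [-2.3, 0.7, 3.7]
width: 0.284
gripper_force: 6.0
```

Run:
```python
from h import *
s=state(); ax=np.array([.5685,.086]); v=s["position"][:2]-ax
print("r",np.linalg.norm(v),"ang",np.degrees(np.arctan2(v[1],v[0]))-180)
for a in (1,2,3,4,5,6,7):
    t=-np.radians(a); w=R.from_euler('z',t).as_matrix()[:2,:2]@v-v; print(a,round(-a/90,4),w.round(4))
```

```text
t 4.25 pos [0.4814 0.1077 0.1708] yawY -102.19 tilt 0.03 F [-2.27  0.72  3.67] T [ 0.328  0.553 -0.133] w 26.1 gf 6.0 j7 -2.27
r 0.08977888890523965 ang -13.989685373907577
1 -0.0111 [0.0004 0.0015]
2 -0.0222 [0.0008 0.003 ]
3 -0.0333 [0.0013 0.0045]
4 -0.0444 [0.0017 0.006 ]
5 -0.0556 [0.0022 0.0075]
6 -0.0667 [0.0027 0.009 ]
7 -0.0778 [0.0033 0.0105]
```

Call:
arm_command --deltas '[0, 0, -0.0111, 0.0004, 0.0015, 0, 20, 0, 0, -0.0222, 0.0008, 0.003, 0, 20, 0, 0, -0.0333, 0.0013, 0.0045, 0, 20, 0, 0, -0.0333, 0.0013, 0.0045, 0, 20]'

```text
clock: 4.65
position: [0.4826, 0.1118, 0.1706]
ee_rot: [3.113, -0.42, -0.001]
force: [-5.7, -1.2, 4.3]
width: 0.281
gripper_force: 6.0
```

```bash
python3 -c "
from h import *
state()"
```

```text
t 4.65 pos [0.4826 0.1118 0.1706] yawY -105.38 tilt 0.05 F [-5.67 -1.24  4.31] T [-0.165  1.116 -0.079] w 25.8 gf 6.0 j7 -2.33
```

Call:
arm_command --deltas '[0, 0, -0.0111, 0.0004, 0.0015, 0, 20, 0, 0, -0.0111, 0.0004, 0.0015, 0, 20]'

```text
clock: 4.85
position: [0.483, 0.1133, 0.1706]
ee_rot: [3.109, -0.447, -0.001]
force: [-3.4, -1.3, 3.2]
width: 0.281
gripper_force: 6.0
```

```bash
python3 -c "
from h import *
state()"
```

```text
t 4.85 pos [0.483  0.1133 0.1706] yawY -106.35 tilt 0.05 F [-3.43 -1.34  3.21] T [-0.21   1.058 -0.114] w 25.8 gf 6.0 j7 -2.35
```

Call:
arm_command --deltas '[0, 0, -0.0111, 0.0004, 0.0015, 0, 20, 0, 0, -0.0111, 0.0004, 0.0015, 0, 20]'

```text
clock: 5.05
position: [0.4835, 0.1148, 0.1706]
ee_rot: [3.105, -0.473, -0.001]
force: [-5.2, -2.0, 4.5]
width: 0.284
gripper_force: 6.0
```

```bash
python3 -c "
from h import *
state()"
```

```text
t 5.05 pos [0.4835 0.1148 0.1706] yawY -107.34 tilt 0.04 F [-5.19 -2.04  4.54] T [-0.201  1.149 -0.139] w 26.1 gf 6.0 j7 -2.37
```

Call:
arm_command --deltas '[0, 0, -0.0111, 0.0004, 0.0015, 0, 20, 0, 0, -0.0111, 0.0004, 0.0015, 0, 20]'

```text
clock: 5.25
position: [0.4838, 0.1156, 0.1705]
ee_rot: [3.1, -0.501, -0.001]
force: [-4.7, -4.4, 3.9]
width: 0.282
gripper_force: 6.0
```

```bash
python3 -c "
from h import *
state()"
```

```text
t 5.25 pos [0.4838 0.1156 0.1705] yawY -108.35 tilt 0.08 F [-4.73 -4.39  3.89] T [-0.804  1.176  0.036] w 25.9 gf 6.0 j7 -2.39
```

Call:
arm_command --deltas '[0, 0, 0, 0.0003, 0.001, 0, 20, 0, 0, 0, 0.0003, 0.001, 0, 20]'

```text
clock: 5.45
position: [0.4839, 0.1158, 0.1704]
ee_rot: [3.099, -0.501, -0.002]
force: [-6.3, -6.4, 4.6]
width: 0.279
gripper_force: 6.0
```

```bash
python3 -c "
from h import *
state()"
```

```text
t 5.45 pos [0.4839 0.1158 0.1704] yawY -108.35 tilt 0.16 F [-6.31 -6.38  4.56] T [-1.236  1.217 -0.006] w 25.6 gf 6.0 j7 -2.39
```

Call:
arm_command --deltas '[0, 0, 0, 0, 0, 0, 50, 0, 0, 0, 0, 0, 0, 50, 0, 0, 0, 0, 0, 0, 50, 0, 0, 0, 0, 0, 0.05, 50, 0, 0, 0, 0, 0, 0.1, 60, 0, 0, 0.09, 0.03, -0.01, 0.15, 60, 0, 0, 0.18, 0.06, -0.02, 0.19, 60, 0, 0, 0.27, 0.083, -0.03, 0.19, 60, 0, 0, 0.36, 0.083, -0.03, 0.19, 60, 0, 0, 0.45, 0.083, -0.03, 0.19, 60, 0, 0, 0.54, 0.083, -0.03, 0.19, 60, 0, 0, 0.63, 0.083, -0.03, 0.19, 60, 0, 0, 0.72, 0.083, -0.03, 0.19, 60, 0, 0, 0.81, 0.083, -0.03, 0.19, 60, 0, 0, 0.9, 0.083, -0.03, 0.19, 60, 0, 0, 0.9, 0.083, -0.03, 0.19, 60]'

```text
clock: 7.05
position: [0.5678, 0.0875, 0.3607]
ee_rot: [-2.681, -1.637, -0.001]
force: [-0.9, -0.2, 0.1]
width: 0.654
gripper_force: 0.0
```

Call:
arm_command --deltas '[0, 0, 0.09, 0, 0, 0, 60, 0, 0, 0.18, 0, 0, 0, 60, 0, 0, 0.27, 0, 0, 0, 60, 0, 0, 0.36, 0, 0, 0, 60, 0, 0, 0.45, 0, 0, 0, 60, 0, 0, 0.54, 0, 0, 0, 60, 0, 0, 0.63, 0, 0, 0, 60, 0, 0, 0.72, 0, 0, 0, 60, 0, 0, 0.81, 0, 0, 0, 60, 0, 0, 0.9, 0, 0, 0, 60, 0, 0, 0.9, 0, 0, 0, 60]'

```text
clock: 8.15
position: [0.5677, 0.0874, 0.3606]
ee_rot: [-0.982, -2.984, -0.001]
force: [0.4, 0.0, -0.2]
width: 0.653
gripper_force: 0.0
```

Call:
arm_command --deltas '[0, 0, 0.09, 0, 0, 0, 60, 0, 0, 0.18, 0, 0, 0, 60, 0, 0, 0.27, 0, 0, 0, 60, 0, 0, 0.36, 0, 0, 0, 60, 0, 0, 0.45, 0, 0, 0, 60, 0, 0, 0.54, 0, 0, 0, 60, 0, 0, 0.63, 0, 0, 0, 60, 0, 0, 0.72, 0, 0, 0, 60, 0, 0, 0.81, 0, 0, 0, 60, 0, 0, 0.9, 0, 0, 0, 60, 0, 0, 0.95, 0, 0, 0, 60, 0, 0, 0.95, 0, 0, 0, 60, 0, 0, 0.95, 0, 0, 0, 60]'

```text
clock: 9.45
position: [0.5675, 0.0874, 0.3607]
ee_rot: [1.298, -2.861, -0.0]
force: [-0.0, 0.1, 0.0]
width: 0.655
gripper_force: 0.0
```

```bash
cat >> h.py <<'E'
def reds(im):
    hsv=cv2.cvtColor(im,cv2.COLOR_BGR2HSV)
    red=((hsv[...,0]<7)|(hsv[...,0]>173))&(hsv[...,1]>140)&(hsv[...,2]>80)
    n,l,st,ce=cv2.connectedComponentsWithStats(red.astype(np.uint8))
    return [(ce[i].round(1).tolist(),int(st[i,4])) for i in range(1,n) if st[i,4]>3]
E
python3 - <<'E'
from h import *
s=state(); im=optics.get_image("wrist"); cv2.imwrite("pics/w2.png",im)
c=optics.calibration("wrist"); np.savez("w2.npz",**{k:np.array(v) for k,v in c.items()})
print(reds(im)); print(s["joints"].round(2))
E
```

```text
t 9.45 pos [0.5675 0.0874 0.3607] yawY 138.80 tilt 0.01 F [-0.02  0.11  0.03] T [ 0.139 -0.066 -0.015] w 60.1 gf 0.0 j7 1.74
[([310.8, 157.0], 22), ([313.0, 168.7], 32), ([376.0, 200.6], 104)]
[ 0.51  0.53 -1.2   1.45  0.49  1.49  1.74]
```

View pics/w2.png

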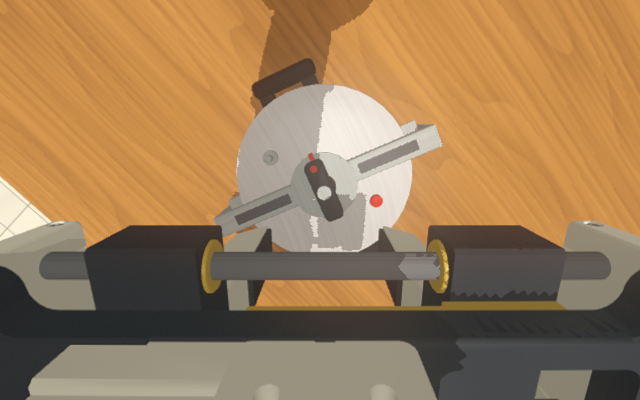

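Wrist view: yoke now lies over the lugs (ends near (432,135) and (225,222)). The hub is at (324,193), the dot at (313,169), the nib at (311,157) and the plug at (376,201).

Run:
```python
from h import *
c=dict(np.load("w2.npz"))
P=unproj(c,[(324,193),(313,168.7),(310.8,157),(376,200.6),(270,156.5)],[.21,.21,.178,.144,.155]); print(P.round(4))
ax=(P[3]+P[4])[:2]/2; d=P[4]-P[3]; print("mid",ax,np.linalg.norm(d[:2]),"yaw",np.degrees(np.arctan2(d[1],d[0]))+46)
for i in(1,2): v=P[i][:2]-P[0][:2]; print(np.degrees(np.arctan2(v[1],v[0])),np.linalg.norm(v))
# yoke edges: corners of far end (440,133 tip) compare with predicted home yoke
for y in(-17.5,-18.5,-16.5):
    A=R.from_euler('z',y,degrees=True).as_matrix()
    pts=np.array([[sx*.138,sy*.013,.16] for sx in(1,-1) for sy in(-1,1)])@A.T+[.5685,.0862,0]
    print(y,proj(c,pts).round(1).tolist())
im=cv2.imread("pics/w2.png")
cv2.imwrite("pics/w2c.png",cv2.resize(im[105:255,200:460],None,fx=3,fy=3,interpolation=cv2.INTER_CUBIC))
```

```text
[[0.5695 0.0865 0.21  ]
 [0.5615 0.0612 0.21  ]
 [0.559  0.053  0.178 ]
 [0.5381 0.1471 0.144 ]
 [0.5963 0.023  0.155 ]]
mid [0.56722558 0.08504548] 0.13708405521257777 yaw -18.88200731121671
-107.44246838903435 0.026491303998638183
-107.31116490319125 0.03503182353870337
-17.5 [[214.1, 218.4], [224.6, 237.1], [434.9, 122.1], [442.3, 144.1]]
-18.5 [[213.3, 216.5], [223.5, 235.5], [435.8, 124.1], [442.8, 146.2]]
-16.5 [[215.0, 220.2], [225.7, 238.8], [434.0, 120.2], [441.8, 142.1]]
```

View pics/w2c.png

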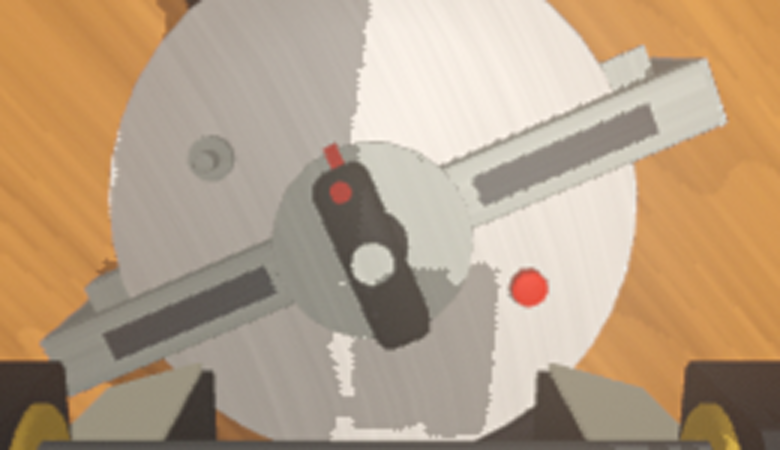

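Run:
```python
from h import *
c=dict(np.load("w2.npz"))
for y in(-17.5,-18.5,-19.5):
    A=R.from_euler('z',y,degrees=True).as_matrix()
    q=lambda p:(proj(c,np.array(p)@A.T+[.5685,.0862,0])-[200,105])*3
    print(y,"lug",q([[sx*.132,sy*.02,.112] for sx in(1,-1) for sy in(-1,1)]).round(0).tolist())
    a=np.radians(-46); print("  vent",q([[.07*np.cos(a),.07*np.sin(a),.155],[-.07*np.cos(a),-.07*np.sin(a),.144]]).round(0).tolist())
```

```text
-17.5 lug [[85.0, 288.0], [127.0, 366.0], [645.0, 42.0], [676.0, 131.0]]
  vent [[205.0, 162.0], [532.0, 289.0]]
-18.5 lug [[83.0, 283.0], [124.0, 362.0], [647.0, 47.0], [677.0, 136.0]]
  vent [[206.0, 159.0], [531.0, 291.0]]
-19.5 lug [[82.0, 278.0], [121.0, 357.0], [650.0, 52.0], [678.0, 141.0]]
  vent [[207.0, 156.0], [530.0, 294.0]]
```

Call:
arm_command --deltas '[0, 0, 0.09, 0.0015, -0.001, 0, 60, 0, 0, 0.18, 0.0015, -0.001, 0, 60, 0, 0, 0.263, 0.0015, -0.001, 0, 60, 0, 0, 0.263, 0.0015, -0.001, -0.04, 60, 0, 0, 0.263, 0.0015, -0.001, -0.08, 60, 0, 0, 0.263, 0.0015, -0.001, -0.12, 60, 0, 0, 0.263, 0.0015, -0.001, -0.145, 60, 0, 0, 0.263, 0.0015, -0.001, -0.156, 60, 0, 0, 0.263, 0.0015, -0.001, -0.156, 60, 0, 0, 0.263, 0.0015, -0.001, -0.156, 60]'

```text
clock: 10.5
position: [0.5696, 0.0869, 0.2061]
ee_rot: [-1.863, 2.528, -0.0]
force: [-0.7, 0.6, 0.5]
width: 0.653
gripper_force: 0.0
```

Run:
```python
from h import *
s=state(); print(s["joints"].round(2)); im=optics.get_image("wrist"); cv2.imwrite("pics/w3.png",im); print(reds(im))
c=optics.calibration("wrist"); print(proj(c,[[.569,.0863,.21],[.5615,.0612,.21],[.559,.053,.178]]))
```

```text
t 10.50 pos [0.5696 0.0869 0.2061] yawY 162.78 tilt 0.09 F [-0.75  0.55  0.47] T [ 0.151 -0.084  0.023] w 60.0 gf 0.0 j7 2.03
[ 0.49  0.66 -1.15  1.69  0.64  1.22  2.03]
[([327.4, 181.5], 110), ([327.5, 212.4], 169), ([384.0, 285.3], 69)]
[[327.7990642  262.55862865]
 [327.31593514 211.53130276]
 [326.91708104 180.71552905]]
```

View pics/w3.png

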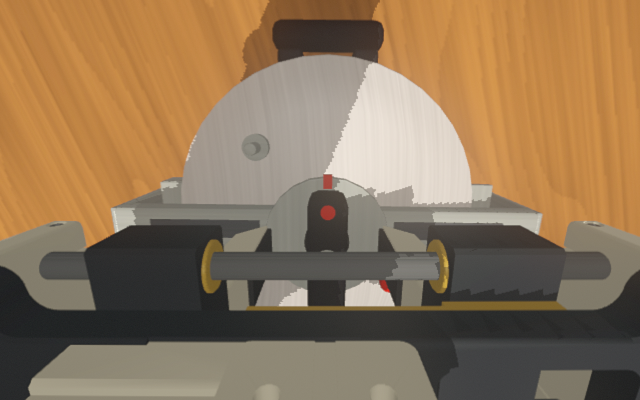

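Wrist view: dot at (327,212), nib straight above it at (327,181), fingers straddling the wing. The nib can be watched while turning. I'll close on the knob now.

Call:
arm_command --deltas '[0, 0, 0, 0, 0, 0, 10, 0, 0, 0, 0, 0, 0, 10, 0, 0, 0, 0, 0, 0, 10, 0, 0, 0, 0, 0, 0, 10, 0, 0, 0, 0, 0, 0, 10, 0, 0, 0, 0, 0, 0, 10]' --force 58

```text
clock: 11.15
position: [0.5684, 0.0865, 0.2048]
ee_rot: [1.865, -2.527, -0.001]
force: [-0.3, 0.2, 2.2]
width: 0.213
gripper_force: 57.9
```

```bash
cat >> h.py <<'E'
def look():
    s=state(); c=optics.calibration("wrist"); im=optics.get_image("wrist"); r=[x for x in reds(im) if x[1]>15 and x[0][1]<260]; print(r)
    for uv,n in r:
        for z in(.21,.178):
            p=unproj(c,uv,z)[0]; v=p[:2]-[.569,.0865]; d=np.linalg.norm(v); print(n,"z",z,"ang %.1f r %.4f"%(np.degrees(np.arctan2(v[1],v[0])),d)) if .022<d<.041 else 0
    return im
E
python3 -c "
from h import *
look()"
```

```text
t 11.15 pos [0.5684 0.0865 0.2048] yawY 162.84 tilt 0.06 F [-0.29  0.23  2.24] T [-0.046  0.152 -0.251] w 19.5 gf 57.9 j7 2.03
[([325.4, 183.0], 104), ([325.2, 214.6], 173)]
104 z 0.178 ang -107.1 r 0.0348
173 z 0.21 ang -106.7 r 0.0262
```

Call:
arm_command --deltas '[0, 0, -0.06, 0, 0, 0, 10, 0, 0, -0.12, 0, 0, 0, 10, 0, 0, -0.18, 0, 0, 0, 10, 0, 0, -0.24, 0, 0, 0, 10, 0, 0, -0.3, 0, 0, 0, 10, 0, 0, -0.3, 0, 0, 0, 10]'

```text
clock: 11.8
position: [0.5682, 0.0867, 0.2047]
ee_rot: [1.222, -2.893, -0.0]
force: [-5.5, 1.4, 2.1]
width: 0.215
gripper_force: 57.9
```

```bash
python3 -c "
from h import *
look()"
```

```text
t 11.80 pos [0.5682 0.0867 0.2047] yawY 135.80 tilt 0.06 F [-5.46  1.39  2.12] T [ 0.34   0.935 -0.233] w 19.7 gf 57.9 j7 1.63
[([325.3, 183.2], 124), ([325.5, 214.5], 181)]
124 z 0.21 ang -133.9 r 0.0408
124 z 0.178 ang -133.9 r 0.0345
181 z 0.21 ang -133.8 r 0.0260
```

Call:
arm_command --deltas '[0, 0, -0.06, 0, 0, 0, 10, 0, 0, -0.12, 0, 0, 0, 10, 0, 0, -0.18, 0, 0, 0, 10, 0, 0, -0.24, 0, 0, 0, 10, 0, 0, -0.3, 0, 0, 0, 10, 0, 0, -0.3, 0, 0, 0, 10]'

```text
clock: 12.45
position: [0.568, 0.0871, 0.2047]
ee_rot: [0.516, -3.098, -0.001]
force: [-6.2, 0.6, 3.2]
width: 0.214
gripper_force: 57.9
```

```bash
python3 -c "
from h import *
look()"
```

```text
t 12.45 pos [0.568  0.0871 0.2047] yawY 108.90 tilt 0.08 F [-6.23  0.58  3.22] T [ 0.456  1.123 -0.175] w 19.6 gf 57.9 j7 1.22
[([325.5, 182.7], 114), ([422.6, 207.5], 372), ([325.1, 214.3], 187)]
114 z 0.21 ang -161.0 r 0.0408
114 z 0.178 ang -161.1 r 0.0345
187 z 0.21 ang -160.6 r 0.0258
```

Call:
arm_command --deltas '[0, 0, -0.06, -0.0005, 0, 0, 10, 0, 0, -0.12, -0.001, 0, 0, 10, 0, 0, -0.18, -0.001, 0, 0, 10, 0, 0, -0.24, -0.001, 0, 0, 10, 0, 0, -0.3, -0.001, 0, 0, 10, 0, 0, -0.36, -0.001, 0, 0, 10, 0, 0, -0.36, -0.001, 0, 0, 10]'

```text
clock: 13.2
position: [0.5679, 0.0875, 0.2048]
ee_rot: [0.367, 3.12, 0.002]
force: [-1.1, 4.1, -0.2]
width: 0.213
gripper_force: 57.9
```

```bash
python3 -c "
from h import *
look()"
```

```text
t 13.20 pos [0.5679 0.0875 0.2048] yawY 76.57 tilt 0.07 F [-1.12  4.09 -0.21] T [ 0.966  0.258 -0.124] w 19.6 gf 57.9 j7 0.73
[([404.3, 157.1], 362), ([325.4, 182.9], 121), ([325.1, 214.7], 187)]
121 z 0.21 ang 166.4 r 0.0406
121 z 0.178 ang 166.2 r 0.0342
187 z 0.21 ang 166.7 r 0.0255
```

Call:
arm_command --deltas '[0, 0, -0.06, 0, 0, 0, 10, 0, 0, -0.12, 0, 0, 0, 10, 0, 0, -0.18, 0, 0, 0, 10, 0, 0, -0.18, 0, 0, 0, 10]'

```text
clock: 13.65
position: [0.568, 0.0877, 0.2048]
ee_rot: [0.802, 3.037, 0.003]
force: [-2.6, 7.0, -1.2]
width: 0.212
gripper_force: 57.9
```

```bash
python3 -c "
from h import *
look()"
```

```text
t 13.65 pos [0.568  0.0877 0.2048] yawY 60.41 tilt 0.09 F [-2.58  7.02 -1.24] T [ 1.229  0.1   -0.009] w 19.5 gf 57.9 j7 0.48
[([383.6, 137.3], 385), ([325.3, 182.7], 119), ([325.2, 214.4], 182)]
119 z 0.21 ang 150.2 r 0.0406
119 z 0.178 ang 150.0 r 0.0343
182 z 0.21 ang 150.1 r 0.0256
```

Call:
arm_command --deltas '[0, 0, -0.05, 0, 0.0005, 0, 10, 0, 0, -0.1, 0, 0.001, 0, 10, 0, 0, -0.15, 0, 0.001, 0, 10, 0, 0, -0.15, 0, 0.001, 0, 10]'

```text
clock: 14.1
position: [0.5681, 0.0879, 0.2048]
ee_rot: [1.153, 2.922, 0.001]
force: [-0.6, 4.6, 0.4]
width: 0.214
gripper_force: 57.9
```

```bash
python3 -c "
from h import *
look()"
```

```text
t 14.10 pos [0.5681 0.0879 0.2048] yawY 46.95 tilt 0.04 F [-0.61  4.57  0.42] T [0.931 0.008 0.109] w 19.7 gf 57.9 j7 0.28
[([361.9, 125.5], 387), ([325.0, 182.9], 130), ([325.0, 214.4], 178)]
130 z 0.21 ang 136.6 r 0.0406
130 z 0.178 ang 136.5 r 0.0342
178 z 0.21 ang 136.5 r 0.0256
```

Call:
arm_command --deltas '[0, 0, -0.05, 0, 0, 0, 10, 0, 0, -0.1, 0, 0, 0, 10, 0, 0, -0.15, 0, 0, 0, 10, 0, 0, -0.15, 0, 0, 0, 10]'

```text
clock: 14.55
position: [0.5682, 0.088, 0.2048]
ee_rot: [1.488, 2.766, 0.002]
force: [0.9, 5.3, -1.6]
width: 0.215
gripper_force: 57.9
```

```bash
python3 -c "
from h import *
look()"
```

```text
t 14.55 pos [0.5682 0.088  0.2048] yawY 33.44 tilt 0.06 F [ 0.88  5.3  -1.56] T [ 1.145 -0.253  0.21 ] w 19.7 gf 57.9 j7 0.07
[([337.6, 119.3], 394), ([325.0, 182.7], 123), ([324.9, 214.4], 176)]
123 z 0.21 ang 123.0 r 0.0407
123 z 0.178 ang 122.8 r 0.0343
176 z 0.21 ang 122.9 r 0.0256
```

Call:
arm_command --deltas '[0, 0, -0.05, 0, 0.0005, 0, 10, 0, 0, -0.1, 0, 0.001, 0, 10, 0, 0, -0.1, 0, 0.001, 0, 10]'

```text
clock: 14.9
position: [0.5683, 0.0882, 0.2048]
ee_rot: [1.7, 2.641, 0.0]
force: [0.6, 1.7, -0.9]
width: 0.216
gripper_force: 58.0
```

```bash
python3 -c "
from h import *
look()"
```

```text
t 14.90 pos [0.5683 0.0882 0.2048] yawY 24.44 tilt 0.04 F [ 0.57  1.68 -0.88] T [ 0.581 -0.352  0.219] w 19.8 gf 58.0 j7 -0.07
[([320.8, 118.5], 386), ([324.5, 182.6], 111), ([324.6, 214.6], 174)]
111 z 0.21 ang 114.2 r 0.0408
111 z 0.178 ang 114.2 r 0.0344
174 z 0.21 ang 114.0 r 0.0256
```

Call:
arm_command --deltas '[0, 0, -0.05, 0, 0, 0, 10, 0, 0, -0.1, 0, 0, 0, 10, 0, 0, -0.1, 0, 0, 0, 10]'

```text
clock: 15.25
position: [0.5685, 0.0882, 0.2048]
ee_rot: [1.903, 2.499, 0.001]
force: [3.2, 2.9, -2.9]
width: 0.213
gripper_force: 58.0
```

```bash
python3 -c "
from h import *
look()"
```

```text
t 15.25 pos [0.5685 0.0882 0.2048] yawY 15.41 tilt 0.06 F [ 3.2   2.87 -2.88] T [ 0.627 -0.77   0.293] w 19.5 gf 58.0 j7 -0.21
[([304.1, 120.6], 386), ([324.5, 182.5], 113), ([324.7, 214.6], 175)]
113 z 0.21 ang 105.1 r 0.0409
113 z 0.178 ang 105.0 r 0.0345
175 z 0.21 ang 104.8 r 0.0257
```

Call:
arm_command --deltas '[0, 0, -0.05, 0, 0, 0, 10, 0, 0, -0.1, 0, 0, 0, 10, 0, 0, -0.1, 0, 0, 0, 10]'

```text
clock: 15.6
position: [0.5686, 0.0882, 0.2048]
ee_rot: [2.094, 2.341, 0.001]
force: [3.6, 2.8, -2.9]
width: 0.214
gripper_force: 58.0
```

```bash
sed -i 's/    return im$/    for uv,n in r:\n        if n>250: print("plug",unproj(c,uv,.144)[0][:2].round(4))\n    return im/' h.py; python3 -c "
from h import *
look()"
```

```text
t 15.60 pos [0.5686 0.0882 0.2048] yawY 6.39 tilt 0.06 F [ 3.59  2.82 -2.89] T [ 0.536 -1.066  0.325] w 19.6 gf 58.0 j7 -0.35
[([288.0, 125.3], 381), ([315.8, 183.8], 110), ([324.8, 214.7], 177)]
110 z 0.21 ang 101.7 r 0.0405
110 z 0.178 ang 104.2 r 0.0342
177 z 0.21 ang 95.6 r 0.0257
plug [0.5386 0.149 ]
```

Call:
arm_command --deltas '[0, 0, -0.05, 0, 0, 0, 10, 0, 0, -0.1, 0, 0, 0, 10, 0, 0, -0.1, 0, 0, 0, 10]'

```text
clock: 15.95
position: [0.5687, 0.0882, 0.2048]
ee_rot: [2.271, 2.17, 0.002]
force: [5.3, 2.7, -4.4]
width: 0.215
gripper_force: 58.0
```

```bash
python3 -c "
from h import *
look()"
```

```text
t 15.95 pos [0.5687 0.0882 0.2048] yawY -2.60 tilt 0.08 F [ 5.26  2.67 -4.38] T [ 0.519 -1.224  0.311] w 19.7 gf 58.0 j7 -0.49
[([273.1, 132.4], 380), ([306.2, 185.7], 116), ([324.8, 214.7], 178)]
116 z 0.21 ang 98.9 r 0.0403
116 z 0.178 ang 104.4 r 0.0343
178 z 0.21 ang 86.6 r 0.0257
plug [0.5388 0.149 ]
```

The clutch has slipped: the nib stopped at about 104.3° while the dot ran on to 86.6°. That is about 18° of slip, within the 36° limit. I'll let go now and rise.

Call:
arm_command --deltas '[0, 0, 0, 0, 0, 0, 60, 0, 0, 0, 0, 0, 0, 60, 0, 0, 0, 0, 0, 0, 60, 0, 0, 0, 0, 0, 0, 60, 0, 0, 0, 0, 0, 0.03, 60, 0, 0, 0, 0, 0, 0.08, 60, 0, 0, 0, 0, 0, 0.13, 60, 0, 0, 0, 0, 0, 0.16, 60, 0, 0, 0, 0, 0, 0.16, 60, 0, 0, 0, 0, 0, 0.16, 60]'

```text
clock: 17.0
position: [0.568, 0.0883, 0.365]
ee_rot: [2.273, 2.167, 0.001]
force: [0.4, -0.1, -1.1]
width: 0.655
gripper_force: 0.0
```

Run:
```python
from h import *
s=state(); c=optics.calibration("wrist"); im=optics.get_image("wrist"); r=reds(im); print(r)
for uv,n in r:
    for z in(.21,.178,.144):
        p=unproj(c,uv,z)[0]; v=p[:2]-[.5685,.0868]; print(n,z,p[:2].round(4),"ang %.1f r %.4f"%(np.degrees(np.arctan2(v[1],v[0])),np.linalg.norm(v)))
cv2.imwrite("pics/w4.png",im)
```

```text
t 17.00 pos [0.568  0.0883 0.365 ] yawY -2.75 tilt 0.06 F [ 0.38 -0.12 -1.05] T [-0.04  -0.062 -0.001] w 60.1 gf 0.0 j7 -0.43
[([296.3, 128.2], 115), ([315.8, 155.3], 25), ([325.1, 166.0], 36)]
115 0.21 [0.5448 0.1496] ang 110.6 r 0.0672
115 0.178 [0.5419 0.1492] ang 113.1 r 0.0678
115 0.144 [0.5388 0.1487] ang 115.6 r 0.0686
25 0.21 [0.562 0.123] ang 100.2 r 0.0368
25 0.178 [0.5609 0.1197] ang 103.0 r 0.0337
25 0.144 [0.5598 0.1161] ang 106.6 r 0.0305
36 0.21 [0.5705 0.1121] ang 85.5 r 0.0254
36 0.178 [0.5704 0.1075] ang 84.8 r 0.0208
36 0.144 [0.5703 0.1027] ang 83.7 r 0.0160
```

View pics/w4.png

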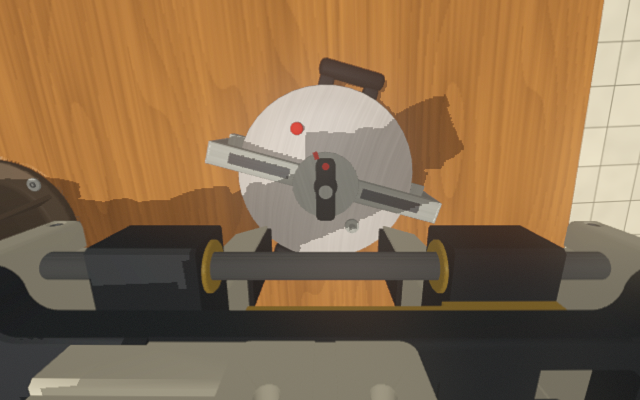

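Final view: the yoke (ends near (210,152) and (438,210)) still lies over the lugs. The dot at (325,166) is about 17.5° past the nib at (316,155), the plug has moved under 2 mm, and the gripper is clear.

```bash
python3 -c "
from cell import arm
print(arm.sign_off())"
```

```text
the job is handed in; nothing more can be done
None
```

The cooker is closed and handed in: the yoke is home under both lugs, the knob stopped about 18° (0.05 turn) after the clutch first slipped, and the gripper is clear, at 17 s on the clock.

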